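Hold the pack rack open for loading

TASK

Get the pack rack on the pharmacy's drawer unit ready for loading: first push the open stock drawer fully home until it seats at its detent. Then take the upright end plate of the sprung telescoping rod on top, pull it out until the middle of the plate is level with the nose of the length marker on the rail beside it, and keep holding it there: finish while holding, without letting go. Leave the length marker, the bottle, the carton and the jar where they are.

Things in the scene. Friction and masses are not known exactly. Their poses are not given: they have to be found in the camera images.
- unit: Fixed cream drawer unit, 180 mm deep (x) by 280 wide (y), deck 100 mm above the table. Origin: centre of its underside; x from drawer side to back, y along the rod's line, z up. On the deck, in this frame: fixed cheek (60 mm wide, centre x 15, y 52, top 138 mm high), a 22 mm tube behind it (y 55 to 133, axis x 15, 122 mm high), marker rail at x 61 to 69, 112 mm high.
- stock_drawer (a joint): How far the blue drawer is open, m: 0 fully home against its stop. It slides along the unit's x (opens to -x, towards the robot). Light friction (1 N); some 16 mm from home a sprung detent resists with about 6 N (a moving push sees peaks of 10 to 15 N), and over the last 5 mm it draws the drawer home and holds it.
- drawer_front (a point): Centre of the white label on the outer face of the drawer's front panel (276 mm wide, from 12 to 88 mm above the table, 12 mm thick); this point is 56 mm above the table. The face looks to the unit's -x and moves with the drawer; fully home it lies 103 mm in front (-x) of the unit's origin. Push anywhere near here.
- pull_rod (a joint): How far the sprung telescoping rod is pulled out, m: 0 drawn in (rest), 0.105 at its end stop. It slides out along the unit's -y. The spring pulls it back with 3.6 N at 0, rising by 0.6 N per 10 mm (about 9 N at 90 mm); let go, it springs back.
- end_plate (a point): Grasp point of the rod's upright grey end plate: 12 mm thick (unit's y), 44 wide (x), from 104 to 184 mm above the table. The point is mid-thickness, mid-width, 162 mm above the table. The 10 mm rod meets it lower, axis 122 mm high, on the +y side; a 20 mm nut stands 6 mm out on the -y side there. At rest 55 mm are free between plate and cheek. Axes are the unit's.
- length_marker (a joint): Where the black marker block is clamped on its rail, m along the unit's -y: the end plate is level with the marker when pull_rod has this same value (0.05 to 0.09). Clamped hard; do not move it.
- marker_nose (a point): Tip of the 5 mm wide nose of the black length marker, pointing to the unit's -x at the end plate's path; 28 mm from the rod's line (6 mm beside the plate's edge when level), 132 mm above the table; block behind it 18 by 16 mm. The end plate is level with it when both have the same y in the unit's frame. Axes are the unit's.
- syrup_bottle_mid (a point): Bystander: amber bottle, 54 mm wide, 130 mm tall, standing loose to the unit's +y side. Point half-way up.
- carton_mid (a point): Bystander: white carton 60 x 130 x 45 mm tall, lying loose at the unit's -y side. Point at its centre.
- tablet_jar_mid (a point): Bystander: white tablet jar, 64 mm wide, 75 mm tall, standing loose in front of the carton. Point half-way up.

How it is judged:
By the outcome, as a careful person would: the job done as asked, in the order asked, and still so for the second after the job is handed in, while the arm keeps its last pose, push and grip.
It also fails if it takes over 48 s, if anything falls off the work surface, if the arm or the gripper's body presses on something with over 40 N, if the wrist force passes 120 N, or if a joint passes its speed limit or range.

ROBOT

A 6-joint arm with a two-finger parallel gripper is mounted at the origin on the work surface. World frame = base frame: x ahead of the robot, y to its left, z up, the work surface at z = 0. Lengths are in m, angles in rad, forces in N, time in s.
With the tool pointing down it reaches from about 0.35 to 0.975 m from the base axis. Payload 4.9 kg.
Tool frame: the origin (TCP) lies at the very end of the fingers, on their centre line; the grasp point (between the pads) lies arm.pinch_z behind it (arm.pinch_z is the distance from the TCP to the grasp point, in m); x points along the fingers, y is the direction in which the jaws open and shut, and the axes are right-handed (so a half turn about x gives the same grasp; the last joint's range is limited). The gripper opens to 85 mm and grips with 20 to 120 N. Pads are 22 mm wide; open, the fingers measure 114 mm over their backs; the gripper's body (76 mm by 85 mm) begins 54 mm behind the grasp point. The pads swing forward as they close: fully open they stand 13 mm farther back than shut.
Start: joints at [-1.23, 0.053, 1.613, -0, 1.476, -0.119], TCP at [0.277, -0.56, 0.231] pointing down, gripper open.
Joint ranges: [-3.01, 3.01], [-1.01, 2.22], [0.06, 2.58], [-1.02, 4.17], [0.09, 2.62], [-3.14, 3.14]. Speed limits (rad/s): [2.57, 2.57, 3.14, 3.14, 3.14, 3.14].

INTERFACE

Orientations are given as a rotation vector (axis times angle).
In Python, from plant import arm, capture gives the robot as it stands.
- The arm moves only by the tool servo_tool, never from a script. Its argument "rows" is a list of rows, each a list of 5 numbers: the gripper's target within -1 to 1 (fully open at 1, half-way at 0, shut at -1), then the shift along the tool's x, y, z in m, then the turn about the tool's x in degrees. In form: [[hand, x, y, z, turn], ...]. A call has 1 to 20 rows; each row shifts and turns the commanded pose from where the row before left it, along the tool's axes as they then stand; what a row does not reach is not made up. A row lasts 1/12 s, in which the tool goes at most 41.7 mm and 7.16 degrees, less where a joint would pass 70% of its speed; a pose out of reach is approached as far as the arm can. A call is refused whole if a number of a shift passes 0.0417 or a number of a turn 7.16, either way. A call with a gripper value outside its range is refused whole. The fingers move at their own pace and stop on an object; "force" is the grip in N (left out, the last holds). Time passes only in rows, so rows that do not move let the fingers close. It gives the time, the measured TCP pose, the force and the opening at its end, in the units of the state.
- arm.get_state(): the state, without advancing time (a new reading comes with each control period).
- capture(name): name is "side" or "top" or "wrist"; returns a dict with "frame" (420x560x3 uint8, blue, green, red), "z_map" (420x560 float32, m along the optical axis (not along the pixel's ray), 0 where there is no reading), "fx", "fy", "cx", "cy" (pixels), "xyz" and "rotation" of the camera in the world; the wrist camera has in their place "T_tool_cam" (4x4, takes a point from camera to tool coordinates, whose origin is the TCP and whose axes are the tool frame's). Camera axes: x right, y down, z forward; pixel columns grow to the right and rows downward; lengths in m; the calibration is good to about 2 mm. The wrist camera is an equidistant fisheye: a pixel r from the principal point sees the ray r / f radians off the axis. A picture is of the moment at which its call begins: read the wrist's pose just before it.
- arm.job_done(): hands the job in, once; it reports no verdict.
The state is a dict: "t": time; "q": joint angles; "joint_vel": joint speeds; "joint_efforts": joint torques, N m; "position": TCP position; "orientation": TCP orientation; "wrist_force": force on the tool from outside, world axes, zero at the start; "wrist_torque": the same for the moment, N m; "width": opening from 0.0 (shut) to 1.0 (fully open).
Only numpy, scipy, OpenCV 4.12 (cv2) and the standard library are available. Lean on these libraries where they do the work, as an engineer would, in place of code of your own. Each camera call takes 0.05 s, during which the arm holds its last target.

## Working session

There is one attempt and no reset: what is moved stays moved. The work goes in short steps, Python scripts to look and compute and a tool call to move; the robot and the scene stay as the last step left them, time stands still between calls to the robot, and variables do not carry over. Pictures are saved under pics/ and viewed, and the job is handed in when it is done.

Besides the shell and the picture viewer there is one more tool, called after ">>>" as a command line: name --pt "numbers of a row" for each row, then --argument value for the rest. servo_tool: Moves the arm, as the interface text tells. Its arguments: {"type":"object","properties":{"rows":{"type":"array"},"force":{"type":"number"}},"required":["rows"]}

```bash
ls; mkdir -p pics; python3 - <<'E'
from plant import arm, capture
import cv2, pickle
d={}
for n in ("side","top","wrist"):
    c=capture(n); d[n]=c; cv2.imwrite(f"pics/{n}0.png",c["frame"])
    print(n,{k:v for k,v in c.items() if k not in("frame","z_map")})
pickle.dump(d,open("c0.pkl","wb"))
print(arm.get_state(), arm.pinch_z)
E
```

```text
pics
side {'fx': 438.86160434053016, 'fy': 438.86160434053016, 'cx': 283.73989074180855, 'cy': 205.2976284184045, 'xyz': array([0.21048824, 0.47640097, 0.78549753]), 'rotation': array([-0.87993492,  2.59045994, -0.97944702])}
top {'fx': 388.33046813873733, 'fy': 388.33046813873733, 'cx': 279.1686039112519, 'cy': 213.98152223721206, 'xyz': array([0.41907533, 0.02003167, 0.98870863]), 'rotation': array([-2.12019772,  2.10270754, -0.22449103])}
wrist {'fx': 325.19226210127806, 'fy': 325.19226210127806, 'cx': 279.2726440599865, 'cy': 211.1884630960949, 'T_tool_cam': array([[-1.45967139e-04, -2.70800077e-01,  9.62635599e-01,
        -1.42597751e-01],
       [ 9.99999989e-01, -6.58960066e-05,  1.33095529e-04,
         1.58605251e-06],
       [ 2.73915624e-05,  9.62635608e-01,  2.70800083e-01,
        -6.93988987e-02],
       [ 0.00000000e+00,  0.00000000e+00,  0.00000000e+00,
         1.00000000e+00]])}
{'t': 0.15, 'q': array([-1.22998782e+00,  5.32068303e-02,  1.61396906e+00,  2.74385321e-05,
        1.47603379e+00, -1.19013608e-01]), 'joint_vel': array([-4.81195461e-04, -1.05688187e-03, -4.84052297e-03, -2.97669021e-04,
       -2.19689254e-03,  8.76008632e-08]), 'joint_efforts': array([ 7.04123031e-04, -3.94242954e+01, -3.70721769e+01, -9.87835529e-05,
        4.66810670e-03,  1.15068693e-05]), 'position': array([ 0.27720248, -0.55961679,  0.23035015]), 'orientation': array([ 1.96628058,  0.46186612, -1.96658718]), 'wrist_force': array([-0.17291311, -0.21785389,  0.41964887]), 'wrist_torque': array([-0.01230023, -0.00417433, -0.00227001]), 'width': 0.9974628329289875} 0.0187
```

View pics/side0.png

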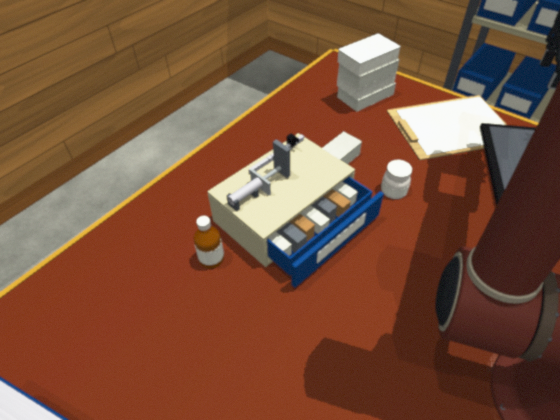

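View pics/top0.png

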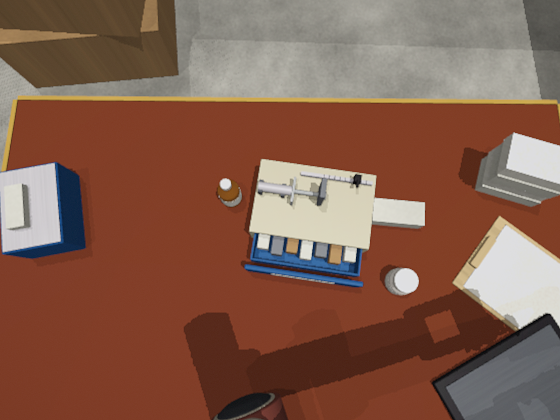

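View pics/wrist0.png

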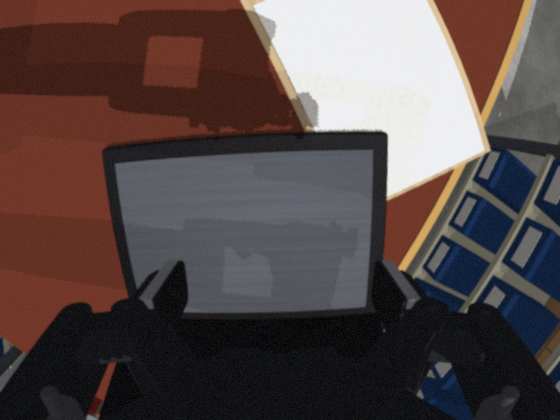

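The top view shows the cream deck (corners ≈(262,162), (376,170), (372,247), (252,237)), the end plate at (321,191), the marker at (357,181), the drawer front at (303,276) and the jar at (402,281). The side view shows the same layout. Next I measure.

```bash
cat > h.py <<'E'
import numpy as np, cv2
from scipy.spatial.transform import Rotation as R
def rays(c,uv):
    uv=np.atleast_2d(uv).astype(float)
    d=np.c_[(uv[:,0]-c["cx"])/c["fx"],(uv[:,1]-c["cy"])/c["fy"],np.ones(len(uv))]
    return d@R.from_rotvec(c["rotation"]).as_matrix().T
def onz(c,uv,z):
    d=rays(c,uv); return c["xyz"]+d*((z-c["xyz"][2])/d[:,2])[:,None]
def cloud(c):
    v,u=np.mgrid[:420,:560]; uv=np.c_[u.ravel(),v.ravel()]
    p=c["xyz"]+rays(c,uv)*c["z_map"].ravel()[:,None]
    return p.reshape(420,560,3)
def rect(m,c,z):
    cs,_=cv2.findContours(m.astype(np.uint8),cv2.RETR_EXTERNAL,cv2.CHAIN_APPROX_NONE)
    k=max(cs,key=cv2.contourArea)
    p=onz(c,k[:,0,:],z)[:,:2]
    return p,cv2.minAreaRect((p*1000).astype(np.float32))
E
python3 - <<'E'
import pickle; from h import *
d=pickle.load(open("c0.pkl","rb"))
for n in("top","side"):
    c=d[n];P=cloud(c);z=P[...,2];f=c["frame"].astype(int)
    print(n)
    reg=(P[...,0]>.35)&(P[...,0]<.85)&(abs(P[...,1])<.35)
    m=reg&(abs(z-.1)<.012)&(f[...,1]>f[...,0]+5)&(f[...,2]>110)
    m=cv2.morphologyEx(m.astype(np.uint8),cv2.MORPH_CLOSE,np.ones((25,25)))
    p,r=rect(m,c,.1); print("deck",r,cv2.boxPoints(r))
    for nm,lo,hi in(("high",.145,.2),("z128",.118,.145)):
        mm=reg&(z>lo)&(z<hi); 
        nn,l,s,ce=cv2.connectedComponentsWithStats(mm.astype(np.uint8))
        for i in range(1,nn):
            if s[i,4]>4: q=P[l==i]; print(nm,s[i],ce[i].round(1),q.min(0).round(3),q.max(0).round(3),np.median(q,0).round(3))
    blue=reg&(f[...,0]>f[...,2]+40)&(z>.07)&(z<.1)
    q=P[blue];print("blue",len(q),q.min(0),q.max(0),np.median(q,0))
    x0,y0=(240,150) if n=="top" else (200,120)
    cv2.imwrite(f"pics/{n}_crop.png",cv2.resize(c["frame"][y0:y0+150,x0:x0+200],None,fx=4,fy=4,interpolation=cv2.INTER_CUBIC))
E
```

```text
top
deck ((643.5987548828125, -17.992660522460938), (367.46759033203125, 180.44082641601562), 81.95506286621094) [[ 528.55273 -187.29193]
 [ 707.2178  -212.54459]
 [ 758.6448   151.30661]
 [ 579.97974  176.55927]]
high [318 178  10  24 152] [322.7 189. ] [ 0.629 -0.084  0.145] [ 0.671 -0.067  0.187] [ 0.648 -0.074  0.183]
z128 [354 173   8  14  81] [357.5 178.8] [ 0.668 -0.169  0.119] [ 0.7   -0.153  0.139] [ 0.688 -0.16   0.132]
z128 [258 176  61  27 532] [283.7 188.6] [ 0.63  -0.07   0.119] [0.69  0.068 0.142] [0.661 0.01  0.13 ]
z128 [220 178  12  12 105] [225.4 183.5] [0.662 0.131 0.118] [0.687 0.156 0.133] [0.673 0.144 0.129]
z128 [319 186   1   5   5] [319. 188.] [ 0.656 -0.072  0.124] [ 0.67  -0.07   0.142] [ 0.664 -0.072  0.131]
z128 [326 191   1   5   5] [326. 193.] [ 0.647 -0.088  0.129] [ 0.657 -0.087  0.133] [ 0.652 -0.087  0.132]
z128 [317 200   6   5  19] [319.1 201.9] [ 0.629 -0.077  0.119] [ 0.638 -0.067  0.144] [ 0.63  -0.071  0.132]
blue 949 [ 0.44491406 -0.17365298  0.07002009] [0.56556311 0.09718126 0.09262822] [ 0.47700571 -0.04125666  0.08583444]
side
deck ((637.5971069335938, -11.661956787109375), (372.9143981933594, 185.11410522460938), 81.8335952758789) [[ 519.4927  -183.08083]
 [ 702.7296  -209.37602]
 [ 755.70154  159.75691]
 [ 572.4646   186.05211]]
high [273 140  17  25 295] [281.1 151.7] [ 0.626 -0.083  0.145] [ 0.669 -0.064  0.184] [ 0.644 -0.069  0.17 ]
z128 [286 133  13  11  88] [291.6 138.2] [ 0.665 -0.17   0.119] [ 0.698 -0.15   0.136] [ 0.682 -0.156  0.13 ]
z128 [226 156  64  49 768] [257.  181.8] [ 0.626 -0.075  0.118] [0.687 0.071 0.145] [ 0.655 -0.004  0.128]
z128 [196 216  14  14 145] [202.8 222.2] [0.658 0.133 0.118] [0.684 0.158 0.132] [0.669 0.147 0.128]
blue 1509 [ 0.44227118 -0.1745213   0.0700015 ] [0.56634781 0.10138263 0.08984402] [ 0.47705194 -0.01930406  0.08153561]
```

```bash
ls pics
```

```text
side0.png
side_crop.png
top0.png
top_crop.png
wrist0.png
```

View pics/top_crop.png

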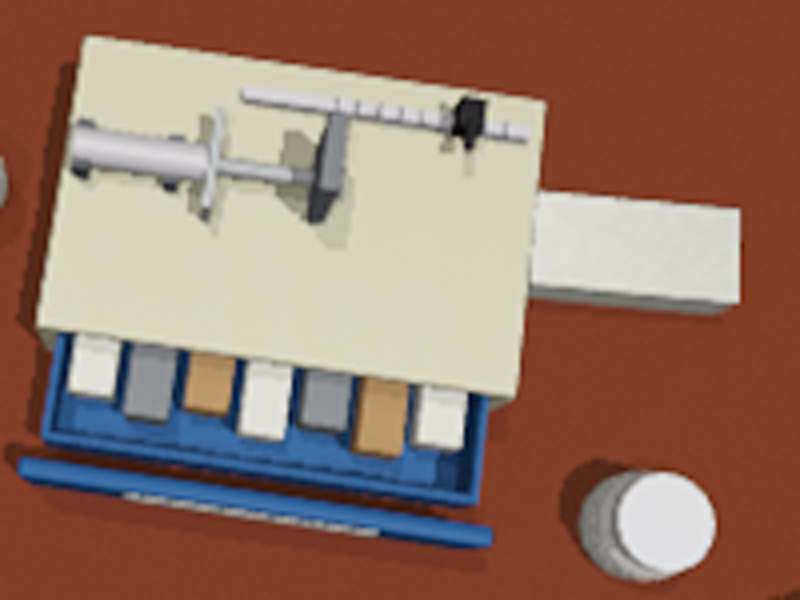

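View pics/side_crop.png

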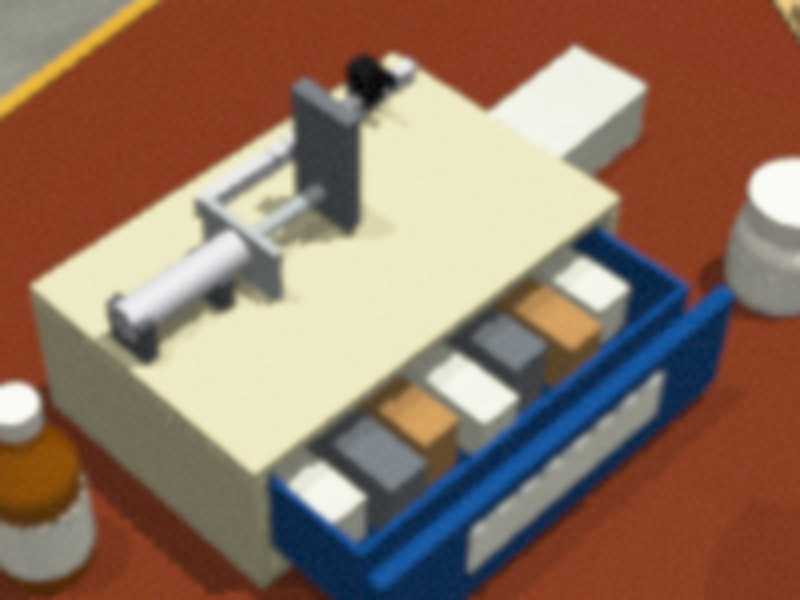

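The top crop shows the deck corners at crop (88,37), (546,100), (517,400) and (40,328). The plate top runs from (340,115) to (320,215), and the marker nose points down at (469,145). The side crop is consistent.

```bash
python3 - <<'E'
import pickle; from h import *
d=pickle.load(open("c0.pkl","rb"))
def fit(c,cr,off):
    w=onz(c,np.array(cr)/4+np.array(off)-.375,.1)[:,:2]
    return w
t=d["top"]; s=d["side"]
# order: back-left(+x,+y), back-right(+x,-y), front-right, front-left
wt=fit(t,[(88,37),(546,100),(517,400),(40,328)],(240,150))
ws=fit(s,[(34,287),(392,52),(620,200),(258,472)],(200,120))
mod=np.array([[.09,.14],[.09,-.14],[-.09,-.14],[-.09,.14]])
for w in(wt,ws):
    cm=w.mean(0);H=mod.T@(w-cm);a=np.arctan2(H[0,1]-H[1,0],H[0,0]+H[1,1])
    Rm=np.array([[np.cos(a),-np.sin(a)],[np.sin(a),np.cos(a)]])
    print("unit",cm,np.degrees(a),"res mm",((w-cm)-mod@Rm.T).round(4)*1000)
    for c,n in((t,"top"),(s,"side")):
        P=cloud(c);z=P[...,2];f=c["frame"].astype(int)
        loc=(P[...,:2]-cm)@Rm
        reg=(abs(loc[...,0])<.25)&(abs(loc[...,1])<.25)
        for nm,m in(("platetop",reg&(z>.175)&(z<.2)),("plate",reg&(z>.145)&(z<.2)),
          ("marker",reg&(z>.118)&(z<.145)&(f.max(-1)<70)&(loc[...,0]>.02)&(loc[...,1]<-.02)),
          ("cheek",reg&(z>.126)&(z<.145)&(loc[...,1]>.03)&(loc[...,1]<.07)),
          ("bluefront",reg&(z>.08)&(z<.095)&(loc[...,0]<-.13)&(f[...,0]>f[...,2]+40))):
            q=loc[m]; 
            if len(q): print(n,nm,len(q),"x",np.percentile(q[:,0],[2,50,98]).round(4),"y",np.percentile(q[:,1],[2,50,98]).round(4),"z",P[m][:,2].max().round(3))
        rg=reg&(loc[...,0]<-.13)&(z>.08)&(z<.095)&(f[...,0]>f[...,2]+40)
        q=P[rg][:,:2]; vx,vy,_,_=cv2.fitLine(q.astype(np.float32),cv2.DIST_HUBER,0,.01,.01).ravel(); print("front yaw",np.degrees(np.arctan2(-vx,vy)) if vy>0 else np.degrees(np.arctan2(vx,-vy)))
E
```

```text
unit [ 0.63592716 -0.06242665] -7.922804215602431 res mm [[-0.3 -1.2]
 [ 1.1  1.4]
 [-0.9  1.2]
 [ 0.1 -1.3]]
top platetop 117 x [-0.0042  0.0162  0.037 ] y [-0.0169 -0.0109 -0.0051] z 0.187
top plate 152 x [-0.005   0.0135  0.0369] y [-0.0169 -0.01   -0.005 ] z 0.187
top marker 63 x [0.0462 0.0619 0.0728] y [-0.0963 -0.0889 -0.0833] z 0.139
top cheek 138 x [-0.0124  0.0164  0.0461] y [0.0342 0.0543 0.0689] z 0.142
top bluefront 772 x [-0.1739 -0.1669 -0.1434] y [-0.1262  0.0002  0.1309] z 0.093
front yaw -7.571193
side platetop 115 x [-0.0075  0.0113  0.0332] y [-0.0149 -0.0077 -0.0029] z 0.184
side plate 295 x [-0.0085  0.0094  0.0333] y [-0.0145 -0.005  -0.0027] z 0.184
side marker 73 x [0.0416 0.0587 0.071 ] y [-0.0948 -0.087  -0.0812] z 0.136
side cheek 153 x [-0.015   0.0108  0.0413] y [0.0506 0.0564 0.0691] z 0.14
side bluefront 888 x [-0.1776 -0.1714 -0.143 ] y [-0.1245  0.0187  0.1367] z 0.09
front yaw -8.716466
unit [ 0.63304906 -0.05987597] -7.9528494582332865 res mm [[-2.1 -1.1]
 [ 1.   0.7]
 [-0.1  3.1]
 [ 1.2 -2.6]]
top platetop 117 x [-0.001   0.0194  0.0402] y [-0.019  -0.013  -0.0073] z 0.187
top plate 152 x [-0.0018  0.0167  0.0401] y [-0.019  -0.0121 -0.0071] z 0.187
top marker 63 x [0.0494 0.0652 0.076 ] y [-0.0984 -0.091  -0.0854] z 0.139
top cheek 144 x [-0.0092  0.0193  0.0492] y [0.0344 0.0526 0.0688] z 0.142
top bluefront 770 x [-0.1706 -0.1638 -0.1412] y [-0.1284 -0.002   0.1287] z 0.093
front yaw -7.2770925
side platetop 115 x [-0.0043  0.0145  0.0364] y [-0.017  -0.0099 -0.005 ] z 0.184
side plate 295 x [-0.0053  0.0126  0.0365] y [-0.0166 -0.0071 -0.0048] z 0.184
side marker 73 x [0.0448 0.062  0.0742] y [-0.0969 -0.0891 -0.0833] z 0.136
side cheek 160 x [-0.0118  0.0141  0.0444] y [0.0485 0.0544 0.069 ] z 0.14
side bluefront 883 x [-0.1744 -0.1682 -0.1443] y [-0.1268  0.0164  0.1345] z 0.09
front yaw -8.31552
```

```bash
cat >> h.py <<'E'
U=np.array([.6345,-.061]); A=np.radians(-7.93)
RU=np.array([[np.cos(A),-np.sin(A)],[np.sin(A),np.cos(A)]])
def uw(x,y): return U+RU@np.array([x,y])
def wu(p): return RU.T@(np.asarray(p)[:2]-U)
def plan(st,x=None,y=None,z=None):
    M=R.from_rotvec(st["orientation"]).as_matrix()
    ty=RU.T@M[:2,1]; print("t",st["t"],"local",wu(st["position"]).round(4),"z",st["position"][2].round(4),"tool x",M[:,0].round(3),"tooly in unit angle",np.degrees(np.arctan2(ty[1],ty[0])).round(2),"F unit",(RU.T@st["wrist_force"][:2]).round(2),st["wrist_force"][2].round(2),"w",round(st["width"],4))
    if x is not None:
        tgt=np.r_[uw(x,y),z]; print("tool shift",(M.T@(tgt-st["position"])).round(4))
E
python3 - <<'E'
from plant import arm
from h import *
s=arm.get_state(); plan(s,-.22,0,.23)
print(R.from_rotvec(s["orientation"]).as_matrix().round(3))
E
```

```text
t 0.15 local [-0.2851 -0.5431] z 0.2304 tool x [-0.001  0.002 -1.   ] tooly in unit angle -55.72 F unit [-0.14 -0.24] 0.42 w 0.9975
tool shift [ 0.0011 -0.4122 -0.3597]
[[-0.001  0.444 -0.896]
 [ 0.002 -0.896 -0.444]
 [-1.    -0.002 -0.   ]]
```

>>> servo_tool --pt "-1 0 -0.034 -0.03 0" --pt "-1 0 -0.034 -0.03 0" --pt "-1 0 -0.034 -0.03 0" --pt "-1 0 -0.034 -0.03 0" --pt "-1 0 -0.034 -0.03 0" --pt "-1 0 -0.034 -0.03 0" --pt "-1 0 -0.034 -0.03 0" --pt "-1 0 -0.034 -0.03 0" --pt "-1 0 -0.034 -0.03 0" --pt "-1 0 -0.034 -0.03 0" --pt "-1 0 -0.034 -0.03 0" --pt "-1 0 -0.034 -0.03 0" --pt "-1 0 0 0 6.86" --pt "-1 0 0 0 6.86" --pt "-1 0 0 0 6.86" --pt "-1 0 0 0 6.86" --pt "-1 0 0 0 6.86" --pt "-1 0 0 0 0"

```text
t: 1.65
position: [0.4072, -0.0771, 0.231]
orientation: [-2.148, 0.151, 2.149]
wrist_force: [-0.5, 0.2, -0.2]
width: -0.005
```

```bash
python3 - <<'E'
from plant import arm
from h import *
s=arm.get_state(); plan(s,-.22,0,.04)
E
```

```text
t 1.65 local [-0.2229 -0.0473] z 0.231 tool x [-0.  0. -1.] tooly in unit angle -90.11 F unit [-0.54  0.09] -0.24 w -0.0053
tool shift [ 0.191  -0.0473 -0.0029]
```

>>> servo_tool --pt "-1 0.03 -0.016 0 0" --pt "-1 0.03 -0.016 0 0" --pt "-1 0.03 -0.015 0 0" --pt "-1 0.03 0 0 0" --pt "-1 0.03 0 0 0" --pt "-1 0.025 0 0 0" --pt "-1 0.015 0 0 0" --pt "-1 0 0 0 0" --pt "-1 0 0 0 0"

```text
t: 2.4
position: [0.4132, -0.0306, 0.0407]
orientation: [-2.148, 0.147, 2.153]
wrist_force: [-0.1, -0.1, -0.0]
width: 0.003
```

```bash
python3 - <<'E'
from plant import arm,capture
from h import *
s=arm.get_state(); plan(s,-.11,0,.04)
for n in ("side","top"): cv2.imwrite(f"pics/{n}1.png",capture(n)["frame"])
E
```

```text
t 2.4 local [-0.2234 -0.0004] z 0.0407 tool x [-0.002  0.001 -1.   ] tooly in unit angle -89.92 F unit [-0.08 -0.1 ] -0.01 w 0.0034
tool shift [ 0.0004 -0.0003 -0.1134]
```

View pics/side1.png

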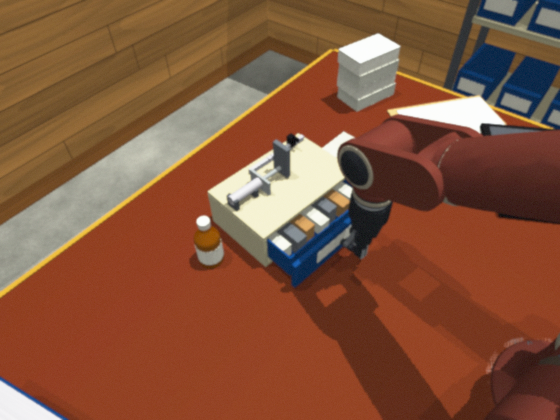

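The side view shows the closed fingers just in front of the drawer label at about (360,250). Now I push, at about 100 mm/s.

>>> servo_tool --pt "-1 0 0 -0.01 0" --pt "-1 0 0 -0.01 0" --pt "-1 0 0 -0.01 0" --pt "-1 0 0 -0.01 0" --pt "-1 0 0 -0.01 0" --pt "-1 0 0 -0.01 0" --pt "-1 0 0 -0.008 0"

```text
t: 3.08
position: [0.4831, -0.0406, 0.0433]
orientation: [-2.153, 0.149, 2.147]
wrist_force: [-2.6, 0.3, 0.6]
width: -0.001
```

```bash
python3 - <<'E'
from plant import arm
from h import *
s=arm.get_state(); plan(s,-.11,0,.04)
E
```

```text
t 3.0833 local [-0.1528 -0.0007] z 0.0433 tool x [ 0.003 -0.001 -1.   ] tooly in unit angle -89.99 F unit [-2.67 -0.03] 0.59 w -0.001
tool shift [ 0.0034 -0.0007 -0.0427]
```

>>> servo_tool --pt "-1 0 0 -0.006 0" --pt "-1 0 0 -0.006 0" --pt "-1 0 0 -0.006 0" --pt "-1 0 0 -0.005 0"

```text
t: 3.42
position: [0.5046, -0.0434, 0.0416]
orientation: [-2.15, 0.149, 2.149]
wrist_force: [-1.9, 0.1, 0.3]
width: 0.001
```

>>> servo_tool --pt "-1 0 0 -0.004 0" --pt "-1 0 0 -0.004 0"

```text
t: 3.58
position: [0.5092, -0.0439, 0.0403]
orientation: [-2.14, 0.148, 2.158]
wrist_force: [-12.1, 0.9, 5.4]
width: 0.004
```

>>> servo_tool --pt "-1 0 0 -0.003 0" --pt "-1 0 0 -0.003 0"

```text
t: 3.75
position: [0.515, -0.0447, 0.0398]
orientation: [-2.14, 0.148, 2.158]
wrist_force: [-8.0, 1.1, 2.4]
width: -0.001
```

```bash
python3 - <<'E'
from plant import arm
from h import *
s=arm.get_state(); plan(s,-.11,0,.04)
E
```

```text
t 3.75 local [-0.1206 -0.0003] z 0.0398 tool x [-0.008  0.001 -1.   ] tooly in unit angle -90.01 F unit [-8.08 -0.  ] 2.43 w -0.0012
tool shift [-0.0003 -0.0003 -0.0106]
```

>>> servo_tool --pt "-1 0 0 -0.003 0" --pt "-1 0 0 -0.002 0"

```text
t: 3.92
position: [0.5214, -0.0456, 0.04]
orientation: [-2.145, 0.149, 2.153]
wrist_force: [-2.4, 0.6, -1.0]
width: -0.002
```

>>> servo_tool --pt "-1 0 0 -0.002 0" --pt "-1 0 0 -0.001 0"

```text
t: 4.08
position: [0.5222, -0.0457, 0.0399]
orientation: [-2.138, 0.148, 2.16]
wrist_force: [-16.8, 2.5, 8.6]
width: 0.004
```

>>> servo_tool --pt "-1 0 0 -0.002 0" --pt "-1 0 0 -0.001 0"

```text
t: 4.25
position: [0.5219, -0.0454, 0.0384]
orientation: [-2.129, 0.147, 2.169]
wrist_force: [-24.6, 2.5, 6.8]
width: -0.001
```

```bash
python3 - <<'E'
from plant import arm
from h import *
s=arm.get_state(); plan(s,-.11,0,.04)
E
```

```text
t 4.25 local [-1.137e-01 -1.000e-04] z 0.0384 tool x [-0.018  0.003 -1.   ] tooly in unit angle -90.0 F unit [-24.73  -0.91] 6.81 w -0.0006
tool shift [-0.0017 -0.0001 -0.0037]
```

The drawer is against its stop: 24 N with no further motion, at the expected position. I back off and rise.

>>> servo_tool --pt "-1 0 0 0.004 0" --pt "-1 0 0 0.006 0" --pt "-1 0 0 0.02 0" --pt "-1 0 0 0.02 0" --pt "0 -0.03 0 0 0" --pt "0 -0.04 0 0 0" --pt "0 -0.04 0 0 0" --pt "0 -0.04 0 0 0" --pt "0 -0.04 0 0 0" --pt "0 0 0 0 0" --pt "0 0 0 0 0"

```text
t: 5.17
position: [0.4819, -0.0405, 0.2362]
orientation: [-2.161, 0.151, 2.139]
wrist_force: [-0.4, 0.5, -0.4]
width: 0.496
```

```bash
python3 - <<'E'
from plant import arm,capture
from h import *
import pickle
s=arm.get_state(); plan(s,.015,-.011,.23)
d={}
for n in("top","side","wrist"):
    d[n]=capture(n); cv2.imwrite(f"pics/{n}2.png",d[n]["frame"])
d["st"]=s; pickle.dump(d,open("c2.pkl","wb"))
for n in("top","side"):
    P=cloud(d[n]); f=d[n]["frame"].astype(int); l=(P[...,:2]-U)@RU
    m=(f[...,0]>f[...,2]+40)&(P[...,2]>.07)&(P[...,2]<.095)&(abs(l[...,1])<.16)&(l[...,0]>-.2)&(l[...,0]<0)
    q=l[m]; print(n,len(q),np.percentile(q[:,0],[2,50,98]),np.percentile(q[:,1],[2,98]))
E
```

```text
t 5.1667 local [-0.154  -0.0007] z 0.2362 tool x [ 0.01  -0.002 -1.   ] tooly in unit angle -90.02 F unit [-0.45  0.47] -0.43 w 0.4958
tool shift [ 0.008   0.0102 -0.1689]
top 123 [-0.09798117 -0.09419471 -0.08865196] [0.02731562 0.1356703 ]
side 824 [-0.10205986 -0.09888341 -0.09025743] [-0.12693056  0.13669716]
```

View pics/side2.png

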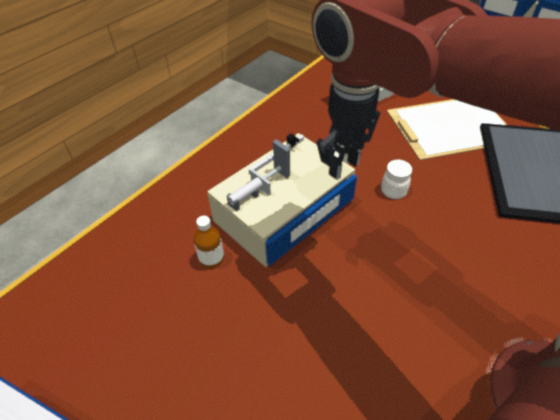

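View pics/wrist2.png

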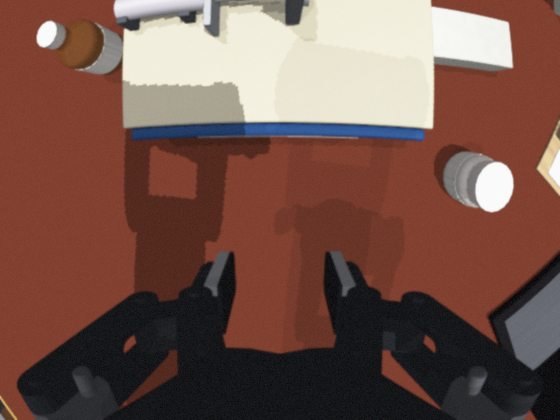

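The drawer is seated flush: in the side view the blue front lies against the unit body, and its local x ≈ -0.10. Next I move over the plate.

>>> servo_tool --pt "0.6 -0.002 0.003 -0.035 0" --pt "0.6 0 0.003 -0.035 0" --pt "0.6 0 0.004 -0.035 0" --pt "0.6 0 0 -0.035 0" --pt "0.6 0 0 -0.029 0" --pt "0.6 0 0 0 0" --pt "0.6 0 0 0 0" --pt "0.6 0 0 0 0"

```text
t: 5.98
position: [0.6442, -0.0729, 0.2311]
orientation: [-2.145, 0.149, 2.153]
wrist_force: [0.2, 0.1, -0.6]
width: 0.799
```

```bash
python3 - <<'E'
from plant import arm,capture
from h import *
import pickle
s=arm.get_state(); plan(s,.015,-.011,.143)
d={"wrist":capture("wrist"),"st":s}
pickle.dump(d,open("c3.pkl","wb")); cv2.imwrite("pics/wrist3.png",d["wrist"]["frame"])
E
```

```text
t 5.9833 local [ 0.0112 -0.0104] z 0.2311 tool x [-0.004  0.001 -1.   ] tooly in unit angle -90.02 F unit [0.16 0.17] -0.59 w 0.7989
tool shift [ 0.0881  0.0006 -0.0041]
```

View pics/wrist3.png

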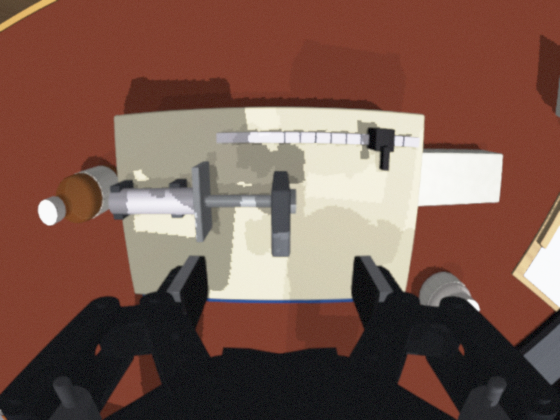

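The wrist view shows the plate at about (281,215) and the marker nose tip at about (385,167). The jaws straddle the plate. I zoom in and measure.

```bash
cat >> h.py <<'E'
def wray(c,uv):
    uv=np.atleast_2d(uv).astype(float); dx=uv-[c["cx"],c["cy"]]; r=np.linalg.norm(dx,axis=1)+1e-9; th=r/c["fx"]
    return np.c_[dx/r[:,None]*np.sin(th)[:,None],np.cos(th)]
def wonz(c,st,uv,z):
    M=R.from_rotvec(st["orientation"]).as_matrix();T=c["T_tool_cam"]
    o=M@T[:3,3]+st["position"]; d=wray(c,uv)@(M@T[:3,:3]).T
    p=o+d*((z-o[2])/d[:,2])[:,None]
    return np.array([np.r_[wu(q),q[2]] for q in p]).round(4)
E
python3 - <<'E'
import pickle; from h import *
d=pickle.load(open("c3.pkl","rb")); c=d["wrist"]; st=d["st"]
cv2.imwrite("pics/w3z.png",cv2.resize(c["frame"][110:260,240:430],None,fx=4,fy=4,interpolation=cv2.INTER_CUBIC))
g=c["frame"].max(2).astype(int)
for v in (150,155,160,163,166,169): print(v,g[v,376:396])
for v in (175,180,190,220,230,235): print(v,g[v,266:300])
z=c["z_map"]; print(z[150:172:3,385], z[175:255:8,281])
for nm,uv,zz in(("platetop",[(281,180),(281,225)],.184),("nose",[(385,152),(385,167)],.132),("deckcorners",[(424,115),(116,116)],.1)): print(nm,wonz(c,st,uv,zz))
E
```

```text
150 [ 84  84  80  64  40  25  24  35  47  59  59  56  59  60  60  57  63 118
 204 234]
155 [215 216 202 158  90  34  13  33  49  58  61  58  69 143 221 235 237 236
 236 236]
160 [216 216 203 162  82  20  28  42  57  56  56  62  91 166 220 235 236 235
 236 237]
163 [220 215 203 144  69  18  21  50  52  62  61  59 105 186 228 235 236 235
 236 235]
166 [222 216 193 121  45  14  28  46  56  62  56  66 109 186 227 235 236 236
 237 236]
169 [235 229 216 190 150 111  90  85  82  84  82  86 131 201 230 235 235 235
 236 235]
175 [149 160 164 165 162 160 142  97  64  55  57  57  55  59  60  60  59  59
  59  59  63  70  93 121 133 136 135 139 140 147 143 144 144 146]
180 [165 163 165 166 165 153 125  78  55  62  58  62  59  58  56  57  59  58
  61  57  58  60  72  97 112 115 111 116 116 115 116 126 137 144]
190 [148 147 149 143 133 101  72  67  69  70  67  68  67  69  70  69  70  72
  71  70  68  70  67  63  75  87  94  92  98 131 178 209 214 212]
220 [226 225 226 223 198 127  84  82  86  85  86  87  88  87  85  87  88  85
  88  86  86  83  81  92 145 198 212 212 213 211 212 211 213 212]
230 [226 226 225 224 203 149 101  81  87  83  83  83  89  84  84  87  85  84
  81  86  85  85  83  96 151 197 212 213 211 214 213 211 211 210]
235 [225 226 226 223 207 150 119 126 137 142 143 145 147 144 144 150 149 150
 148 148 147 142 133 126 165 203 212 212 212 212 210 214 210 213]
[0.23248543 0.23357198 0.23371816 0.23466079 0.23482731 0.23549685
 0.         0.2747775 ] [0.24621913 0.2162485  0.1940606  0.19437453 0.19641942 0.19772452
 0.19914074 0.20006077 0.20219037 0.20243438]
platetop [[ 0.0462 -0.011   0.184 ]
 [ 0.0182 -0.011   0.184 ]]
nose [[ 0.0594 -0.0912  0.132 ]
 [ 0.0477 -0.0919  0.132 ]]
deckcorners [[ 0.0916 -0.1382  0.1   ]
 [ 0.0925  0.1374  0.1   ]]
```

View pics/w3z.png

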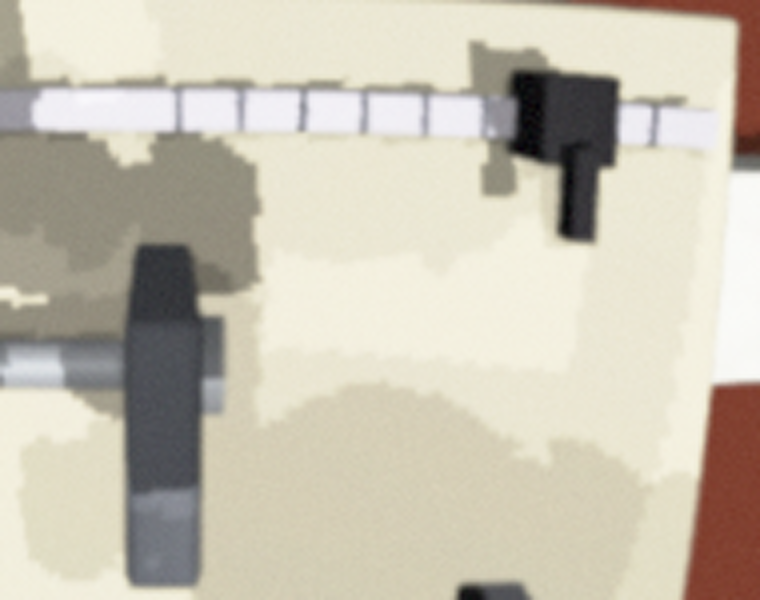

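```bash
python3 - <<'E'
import pickle; from h import *
d=pickle.load(open("c3.pkl","rb")); c=d["wrist"]; st=d["st"]
M=R.from_rotvec(st["orientation"]).as_matrix();T=c["T_tool_cam"]
def pt(u,v):
    r=wray(c,(u,v))[0]; p=T[:3,:3]@(r/r[2]*c["z_map"][v,u])+T[:3,3]; p=M@p+st["position"]; return np.r_[wu(p),p[2]].round(4)
for u in (380,381,383,384,385,386,387): print(u,[pt(u,v).tolist() for v in(157,163)])
for u in (273,281,288): print(u,[pt(u,v).tolist() for v in(195,215,230)])
print("plate",wonz(c,st,[(270.9,215),(280.5,215),(290.1,215),(280.6,190),(280.6,255)],.184))
for z in(.132,.1345,.137): print(z,wonz(c,st,[(382.3,163),(388.6,163)],z))
E
```

```text
380 [[0.0552, -0.0878, 0.1304], [0.0503, -0.0886, 0.1288]]
381 [[0.0554, -0.0881, 0.132], [0.0506, -0.0889, 0.1305]]
383 [[0.0559, -0.0882, 0.1366], [0.0514, -0.0884, 0.1369]]
384 [[0.0561, -0.0888, 0.1375], [0.0515, -0.0889, 0.1378]]
385 [[0.0561, -0.0896, 0.1373], [0.0515, -0.0899, 0.1372]]
386 [[0.056, -0.0907, 0.1366], [0.0516, -0.0906, 0.1375]]
387 [[0.0561, -0.0913, 0.1373], [0.0515, -0.0917, 0.1367]]
273 [[0.0368, -0.0062, 0.1831], [0.0247, -0.0061, 0.1846], [0.0151, -0.0061, 0.1844]]
281 [[0.037, -0.011, 0.1839], [0.0246, -0.011, 0.1839], [0.0149, -0.011, 0.184]]
288 [[0.0369, -0.0152, 0.1834], [0.0246, -0.0152, 0.1842], [0.0148, -0.0153, 0.1837]]
plate [[ 0.0246 -0.0049  0.184 ]
 [ 0.0246 -0.0107  0.184 ]
 [ 0.0246 -0.0165  0.184 ]
 [ 0.0401 -0.0107  0.184 ]
 [-0.0019 -0.0108  0.184 ]]
0.132 [[ 0.0508 -0.0895  0.132 ]
 [ 0.0509 -0.0947  0.132 ]]
0.1345 [[ 0.0511 -0.0886  0.1345]
 [ 0.0512 -0.0938  0.1345]]
0.137 [[ 0.0514 -0.0878  0.137 ]
 [ 0.0516 -0.0929  0.137 ]]
```

Plate y ≈ -0.0107 and nose y ≈ -0.0903, so the pull is about 79.6 mm. I descend and grip.

>>> servo_tool --pt "0.6 0.025 0 -0.006 0" --pt "0.6 0.025 0 0 0" --pt "0.6 0.02 0 0 0" --pt "0.6 0.012 0 0 0" --pt "0.6 0.006 0 0 0" --pt "0.6 0 0 0 0" --pt "0.6 0 0 0 0"

```text
t: 6.62
position: [0.6514, -0.074, 0.1464]
orientation: [-2.151, 0.15, 2.148]
wrist_force: [-0.3, -0.1, 0.0]
width: 0.803
```

>>> servo_tool --pt "-1 0 0 0 0" --pt "-1 0 0 0 0" --pt "-1 0 0 0 0" --pt "-1 0 0 0 0" --pt "-1 0 0 0 0" --pt "-1 0 0 0 0" --pt "-1 0 0 0 0" --pt "-1 0 0 0 0" --force 60

```text
t: 7.28
position: [0.6515, -0.0745, 0.1461]
orientation: [-2.151, 0.151, 2.149]
wrist_force: [-1.4, -2.5, 4.6]
width: 0.13
```

```bash
python3 - <<'E'
from plant import arm,capture
from h import *
s=arm.get_state(); plan(s,.017,-.0903,.143)
cv2.imwrite("pics/wrist4.png",capture("wrist")["frame"])
E
```

```text
t 7.2833 local [ 0.0187 -0.011 ] z 0.1461 tool x [ 0.001 -0.001 -1.   ] tooly in unit angle -90.04 F unit [-1.08 -2.68] 4.6 w 0.1305
tool shift [0.0032 0.0793 0.0017]
```

View pics/wrist4.png

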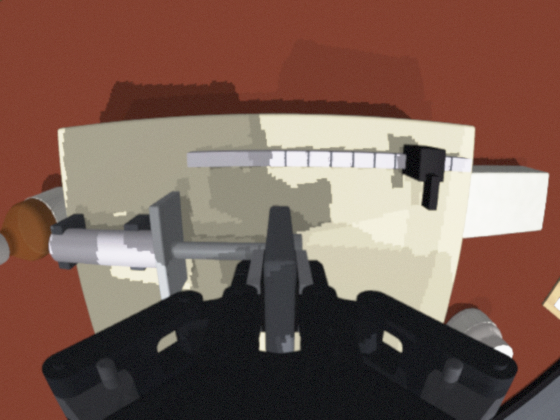

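The plate is gripped (opening ≈ 11–12 mm), centred between the pads at (281,280). Now I pull most of the way.

>>> servo_tool --pt "-1 0 0.005 0 0" --pt "-1 0 0.01 0 0" --pt "-1 0 0.012 0 0" --pt "-1 0 0.012 0 0" --pt "-1 0 0.012 0 0" --pt "-1 0 0.012 0 0" --pt "-1 0 0.008 0 0" --pt "-1 0 0.003 0 0" --pt "-1 0 0 0 0" --pt "-1 0 0 0 0" --pt "-1 0 0 0 0" --pt "-1 0 0 0 0"

```text
t: 8.33
position: [0.6415, -0.1448, 0.1461]
orientation: [-2.148, 0.143, 2.147]
wrist_force: [-1.4, 8.2, 6.9]
width: 0.132
```

```bash
python3 - <<'E'
from plant import arm,capture
from h import *
import pickle
s=arm.get_state(); plan(s,.017,-.0903,.146)
d={n:capture(n) for n in("wrist","top","side")}; d["st"]=s
pickle.dump(d,open("c5.pkl","wb"))
cv2.imwrite("pics/wrist5.png",d["wrist"]["frame"])
cv2.imwrite("pics/side5.png",cv2.resize(d["side"]["frame"][80:230,220:420],None,fx=4,fy=4))
c=d["wrist"];M=R.from_rotvec(s["orientation"]).as_matrix();T=c["T_tool_cam"]
E
```

```text
t 8.3333 local [ 0.0185 -0.082 ] z 0.1461 tool x [ 0.001  0.005 -1.   ] tooly in unit angle -89.98 F unit [-2.46  7.89] 6.91 w 0.1321
tool shift [0.0001 0.0083 0.0015]
```

View pics/wrist5.png

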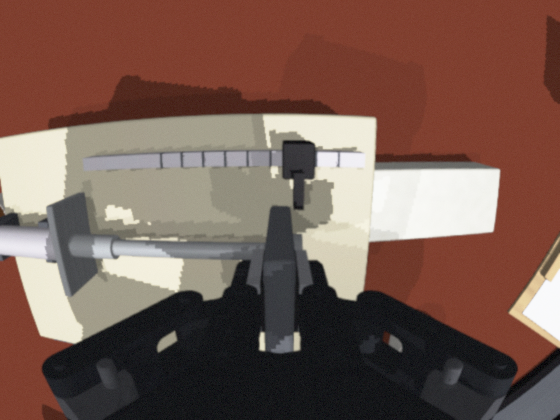

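View pics/side5.png

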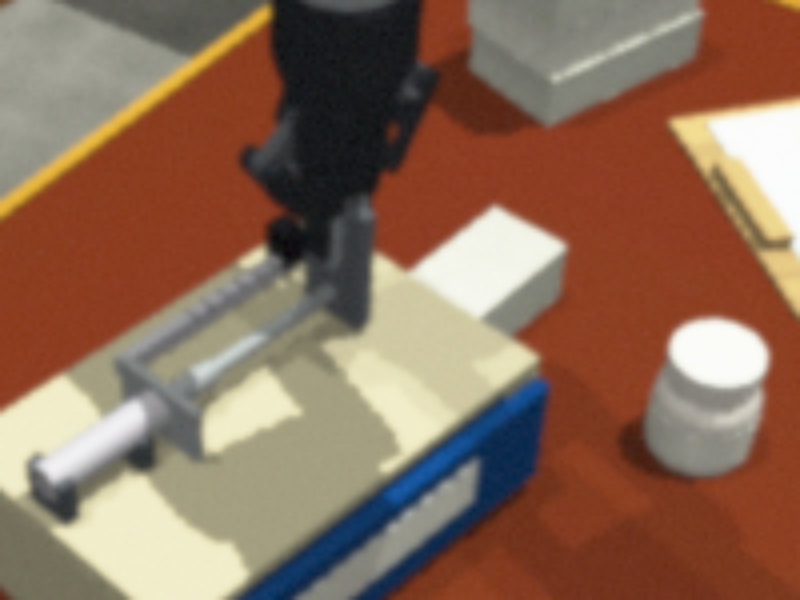

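```bash
cat > meas.py <<'E'
from h import *
def meas(c,st):
    M=R.from_rotvec(st["orientation"]).as_matrix();T=c["T_tool_cam"]
    g=c["frame"].max(2).astype(int); zm=c["z_map"]
    def P(u,v,zc):
        r=wray(c,(u,v))[0]; p=T[:3,:3]@(r/r[2]*zc)+T[:3,3]; p=M@p+st["position"]; return np.r_[wu(p),p[2]]
    for v in list(range(182,206,4))+list(range(210,262,6)):
        out=[]
        row=[]
        for u in range(262,330):
            if zm[v,u]>0:
                p=P(u,v,zm[v,u]); row.append((u,*p.round(4),g[v,u]))
        hi=[r for r in row if r[3]>.112 and -.02<r[1]<.075 and r[5]<110]
        # group contiguous by u
        grp=[]
        for r in hi:
            if grp and r[0]-grp[-1][-1][0]<=1: grp[-1].append(r)
            else: grp.append([r])
        print(v,[(q[0][0],q[-1][0],"x",round(np.median([a[1] for a in q]),4),"y",q[0][2],q[-1][2],"z",round(np.median([a[3] for a in q]),4)) for q in grp if len(q)>2])
E
python3 - <<'E'
import pickle; from meas import *
d=pickle.load(open("c5.pkl","rb")); c=d["wrist"]; meas(c,d["st"])
cv2.imwrite("pics/w5z.png",cv2.resize(c["frame"][130:280,220:400],None,fx=4,fy=4,interpolation=cv2.INTER_CUBIC))
E
```

```text
Traceback (most recent call last):
  File "meas.py", line 13, in meas
    hi=[r for r in row if r[3]>.112 and -.02<r[1]<.075 and r[5]<110]
                                                           ~^^^
IndexError: tuple index out of range
```

```bash
sed -i 's/r\[5\]<110/r[4]<110/' meas.py
python3 - <<'E'
import pickle; from meas import *
d=pickle.load(open("c5.pkl","rb")); c=d["wrist"]; meas(c,d["st"])
cv2.imwrite("pics/w5z.png",cv2.resize(c["frame"][130:280,220:400],None,fx=4,fy=4,interpolation=cv2.INTER_CUBIC))
E
```

```text
182 [(294, 304, 'x', np.float64(0.0594), 'y', np.float64(-0.0884), np.float64(-0.0933), 'z', np.float64(0.1371))]
186 [(294, 304, 'x', np.float64(0.0575), 'y', np.float64(-0.0884), np.float64(-0.0932), 'z', np.float64(0.1369))]
190 [(293, 304, 'x', np.float64(0.0556), 'y', np.float64(-0.0883), np.float64(-0.0933), 'z', np.float64(0.137))]
194 [(293, 304, 'x', np.float64(0.0536), 'y', np.float64(-0.0883), np.float64(-0.0933), 'z', np.float64(0.137))]
198 [(293, 303, 'x', np.float64(0.0516), 'y', np.float64(-0.0883), np.float64(-0.0928), 'z', np.float64(0.137))]
202 [(293, 303, 'x', np.float64(0.0497), 'y', np.float64(-0.0883), np.float64(-0.0929), 'z', np.float64(0.1371))]
210 [(271, 277, 'x', np.float64(0.0398), 'y', np.float64(-0.0768), np.float64(-0.0801), 'z', np.float64(0.116)), (279, 289, 'x', np.float64(0.0397), 'y', np.float64(-0.0812), np.float64(-0.0868), 'z', np.float64(0.1156))]
216 [(269, 290, 'x', np.float64(0.0396), 'y', np.float64(-0.0759), np.float64(-0.087), 'z', np.float64(0.127))]
222 [(268, 291, 'x', np.float64(0.0397), 'y', np.float64(-0.0757), np.float64(-0.0873), 'z', np.float64(0.1376))]
228 [(268, 272, 'x', np.float64(0.0397), 'y', np.float64(-0.0762), np.float64(-0.0782), 'z', np.float64(0.1467)), (274, 292, 'x', np.float64(0.0398), 'y', np.float64(-0.079), np.float64(-0.0875), 'z', np.float64(0.1469))]
234 [(267, 297, 'x', np.float64(0.0396), 'y', np.float64(-0.076), np.float64(-0.0911), 'z', np.float64(0.1547))]
240 [(266, 301, 'x', np.float64(0.0395), 'y', np.float64(-0.0759), np.float64(-0.093), 'z', np.float64(0.1618))]
246 [(262, 301, 'x', np.float64(0.0395), 'y', np.float64(-0.072), np.float64(-0.0928), 'z', np.float64(0.1684))]
252 [(262, 305, 'x', np.float64(0.0398), 'y', np.float64(-0.0738), np.float64(-0.0932), 'z', np.float64(0.1755))]
258 [(262, 306, 'x', np.float64(0.0399), 'y', np.float64(-0.0741), np.float64(-0.0931), 'z', np.float64(0.1811))]
```

View pics/w5z.png

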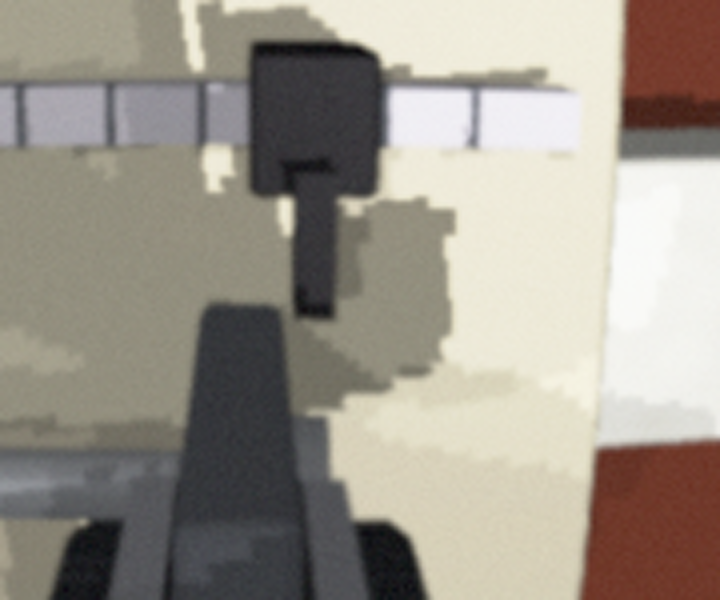

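Nose centre y ≈ -0.0907 and plate centre y ≈ -0.0815 at the same height, so about 9.2 mm remains.

>>> servo_tool --pt "-1 0 0.004 0 0" --pt "-1 0 0.004 0 0" --pt "-1 0 0.0014 0 0" --pt "-1 0 0 0 0" --pt "-1 0 0 0 0" --pt "-1 0 0 0 0" --pt "-1 0 0 0 0" --pt "-1 0 0 0 0"

```text
t: 9.15
position: [0.6402, -0.1538, 0.1461]
orientation: [-2.148, 0.143, 2.147]
wrist_force: [-1.8, 8.9, 7.2]
width: 0.134
```

```bash
python3 - <<'E'
from plant import arm,capture
from meas import *
s=arm.get_state(); plan(s,.017,-.0903,.146)
c=capture("wrist"); meas(c,s)
cv2.imwrite("pics/w6z.png",cv2.resize(c["frame"][130:280,220:400],None,fx=4,fy=4,interpolation=cv2.INTER_CUBIC))
E
```

```text
t 9.15 local [ 0.0184 -0.0912] z 0.1461 tool x [ 0.001  0.005 -1.   ] tooly in unit angle -89.97 F unit [-3.03  8.54] 7.23 w 0.1338
tool shift [ 0.0001 -0.0009  0.0014]
182 [(275, 284, 'x', np.float64(0.0594), 'y', np.float64(-0.0885), np.float64(-0.0928), 'z', np.float64(0.137))]
186 [(275, 284, 'x', np.float64(0.0574), 'y', np.float64(-0.0885), np.float64(-0.0928), 'z', np.float64(0.137))]
190 [(275, 284, 'x', np.float64(0.0555), 'y', np.float64(-0.0885), np.float64(-0.0928), 'z', np.float64(0.1369))]
194 [(275, 284, 'x', np.float64(0.0536), 'y', np.float64(-0.0885), np.float64(-0.0928), 'z', np.float64(0.1375))]
198 [(275, 284, 'x', np.float64(0.0516), 'y', np.float64(-0.0885), np.float64(-0.0929), 'z', np.float64(0.137))]
202 [(275, 278, 'x', np.float64(0.0495), 'y', np.float64(-0.0885), np.float64(-0.09), 'z', np.float64(0.1366)), (280, 284, 'x', np.float64(0.0497), 'y', np.float64(-0.0909), np.float64(-0.0929), 'z', np.float64(0.1372))]
210 [(271, 289, 'x', np.float64(0.0397), 'y', np.float64(-0.0859), np.float64(-0.0959), 'z', np.float64(0.1156))]
216 [(269, 290, 'x', np.float
[... 177 characters left out ...]
np.float64(0.1372))]
228 [(268, 292, 'x', np.float64(0.0396), 'y', np.float64(-0.0854), np.float64(-0.0967), 'z', np.float64(0.1464))]
234 [(267, 298, 'x', np.float64(0.0396), 'y', np.float64(-0.0852), np.float64(-0.1008), 'z', np.float64(0.1545))]
240 [(266, 301, 'x', np.float64(0.0396), 'y', np.float64(-0.085), np.float64(-0.1021), 'z', np.float64(0.162))]
246 [(262, 301, 'x', np.float64(0.0396), 'y', np.float64(-0.0812), np.float64(-0.102), 'z', np.float64(0.1688))]
252 [(262, 305, 'x', np.float64(0.0398), 'y', np.float64(-0.0828), np.float64(-0.1022), 'z', np.float64(0.1754))]
258 [(262, 306, 'x', np.float64(0.0398), 'y', np.float64(-0.0832), np.float64(-0.1022), 'z', np.float64(0.181))]
```

View pics/w6z.png

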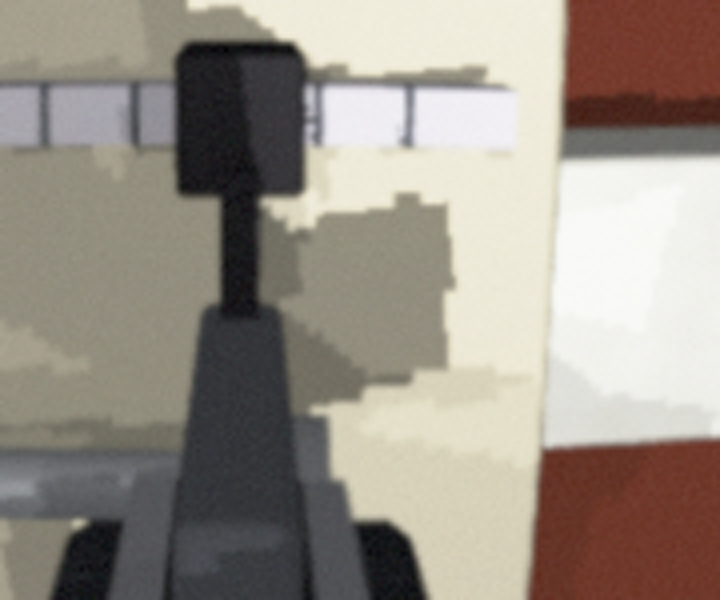

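The nose and plate are level: both centres are at -0.0906, at columns 239 and 241 in the crop. I hold for a second to check for creep and for anything disturbed.

>>> servo_tool --pt "-1 0 0 0 0" --pt "-1 0 0 0 0" --pt "-1 0 0 0 0" --pt "-1 0 0 0 0" --pt "-1 0 0 0 0" --pt "-1 0 0 0 0" --pt "-1 0 0 0 0" --pt "-1 0 0 0 0" --pt "-1 0 0 0 0" --pt "-1 0 0 0 0" --pt "-1 0 0 0 0" --pt "-1 0 0 0 0"

```text
t: 10.2
position: [0.6402, -0.1538, 0.1461]
orientation: [-2.148, 0.143, 2.147]
wrist_force: [-1.7, 8.3, 7.2]
width: 0.13
```

```bash
python3 - <<'E'
from plant import arm,capture
from meas import *
s=arm.get_state(); plan(s)
c=capture("wrist"); meas(c,s)
cv2.imwrite("pics/side7.png",capture("side")["frame"])
E
```

```text
t 10.2 local [ 0.0185 -0.0911] z 0.1461 tool x [ 0.001  0.005 -1.   ] tooly in unit angle -89.97 F unit [-2.81  7.94] 7.19 w 0.1297
182 [(275, 285, 'x', np.float64(0.0594), 'y', np.float64(-0.0885), np.float64(-0.0933), 'z', np.float64(0.137))]
186 [(275, 284, 'x', np.float64(0.0574), 'y', np.float64(-0.0885), np.float64(-0.0928), 'z', np.float64(0.137))]
190 [(275, 278, 'x', np.float64(0.0555), 'y', np.float64(-0.0885), np.float64(-0.0899), 'z', np.float64(0.137)), (280, 284, 'x', np.float64(0.0555), 'y', np.float64(-0.0909), np.float64(-0.0928), 'z', np.float64(0.137))]
194 [(275, 284, 'x', np.float64(0.0535), 'y', np.float64(-0.0885), np.float64(-0.0928), 'z', np.float64(0.1368))]
198 [(275, 284, 'x', np.float64(0.0516), 'y', np.float64(-0.0885), np.float64(-0.0928), 'z', np.float64(0.1372))]
202 [(275, 284, 'x', np.float64(0.0496), 'y', np.float64(-0.0885), np.float64(-0.0928), 'z', np.float64(0.137))]
210 [(271, 289, 'x', np.float64(0.0397), 'y', np.float64(-0.0859), np.float64(-0.0959), 'z', np.float64(0.1155))]
216 [(269, 284, 'x', np.float64(0.0398), 'y', np.float64(-0.085), 
[... 465 characters left out ...]
07), 'z', np.float64(0.1548))]
240 [(266, 301, 'x', np.float64(0.0396), 'y', np.float64(-0.085), np.float64(-0.102), 'z', np.float64(0.1619))]
246 [(262, 277, 'x', np.float64(0.0396), 'y', np.float64(-0.0812), np.float64(-0.0898), 'z', np.float64(0.1688)), (279, 301, 'x', np.float64(0.0394), 'y', np.float64(-0.0906), np.float64(-0.1019), 'z', np.float64(0.1684))]
252 [(262, 264, 'x', np.float64(0.0305), 'y', np.float64(-0.0828), np.float64(-0.0847), 'z', np.float64(0.1534)), (266, 305, 'x', np.float64(0.04), 'y', np.float64(-0.0857), np.float64(-0.1022), 'z', np.float64(0.1758))]
258 [(262, 306, 'x', np.float64(0.0399), 'y', np.float64(-0.0832), np.float64(-0.1021), 'z', np.float64(0.1811))]
```

View pics/side7.png

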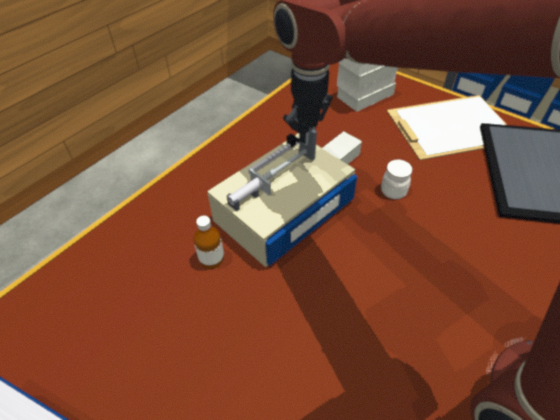

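The hold is steady with no slip. The side view shows the drawer home, with the bottle (208,240), jar (397,180) and carton (345,150) undisturbed. I hand the job in.

```bash
python3 -c "
from plant import arm
print(arm.job_done())"
```

```text
the job is handed in; nothing more can be done
None
```

I pushed the drawer home first, then pulled the end plate out level with the marker nose and handed in at about 10 s of the 48 s, still gripping it at a set 60 N.

- **Drawer:** it passed the detent and stopped dead against about 25 N of push. The cameras then showed the front flush against the unit.
- **Plate:** I pulled it out about 80 mm. The last wrist views put the centres of plate and nose within about 0.1 mm of each other along the unit's y. The cameras are only calibrated to about 2 mm, but both were measured in the same picture.
- **Hold:** the plate did not move over a further 1 s, with about 8 N of spring pull on the wrist.
- **Other objects:** the marker measured the same y after the pull as before. The bottle, carton and jar looked unmoved in the side view.
- **Disagreement:** the top and side cameras placed the unit about 3–4 mm apart, so I used the average and did the final alignment with the wrist camera only.

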